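Turn the cash box lock and hold it

TASK

Take the key with the rectangular head from its wooden stand, push it fully home into the lock on top of the grey cash box, wiggling it left and right past the sticky pins, then turn it a quarter turn clockwise (seen from above) against the spring. Finish while still gripping the key and holding the lock turned; leave the key with the round head in its stand.

Things in the scene. Friction and masses are not known exactly. Their poses are not given: they have to be found in the camera images.
- key_bow (a point): centre of the head of the key to use, upright in one of two alike wooden stands (60 x 60 x 48 mm), which may be left or right. Head: black rectangular plate 34 mm wide (x axis), 10 mm thick (y axis; grip across this), 36 mm tall (z, up). 18 to 28 mm below this point a collar 24 x 10 mm; its underside rests on the stand and later on the lock. 50 g; it lifts straight up, 38 mm deep in the stand
- key_tip (a point): tip of that key's steel blade, 66 mm below the head's centre, hidden in the stand at first; axes as the head's. Blade 16 mm wide (x), 4 mm thick (y), alike both ways round: it may enter the lock turned by half a turn. From 9 to 21 mm above the tip it is a round neck 4.4 mm thick, which lets it turn inside the pins once fully home
- other_key_bow (a point): centre of the head of the other key, in the other wooden stand: of the same size, but its head is round, 36 mm in diameter, 10 mm thick. Not to be used
- keyway (a point): centre of the slot's mouth, on the flat top of the lock's round turning plug (33 mm across), 84 mm above the table. x axis along the slot, z up; turns with the plug. Slot 18.5 x 6 mm, its mouth a funnel 3 mm wider all round. Key fully home: tip 38 mm below this point, collar on the plug, head's centre 28 mm above this point; turn it only then (held up on the pins it also turns, but in vain)
- pin_stop (a point): on the lock's axis, 19 mm under the slot's mouth, hidden: there the key's tip meets the sticky pins (a 4 mm layer). They let it pass only while it is turned 0.22 to 0.36 rad (13 to 21 degrees) left or right of the slot's rest direction, side and angle differing each time, within about 0.1 rad. Press down lightly (8 N) and try small turns to both sides till it drops. x axis: the slot's rest direction
- cash_box: grey steel cash box, 160 (x) x 200 (y) x 80 mm, fixed to the table; origin at the centre of its underside. The lock is in its lid, 35 mm in front (-x) of the centre; a low fixed handle (90 mm above the table) lies behind the lock. A steel bolt on its front draws back as the lock turns
- plug (a joint): angle of the lock's plug, rad: 0 at rest, grows clockwise seen from above; a spring (0.05 N m/rad) brings it back to 0 when let go; stops at -0.6 and 1.62. A quarter turn is 1.57. The key has up to 0.12 rad of play in the slot

How it is judged:
By the outcome, as a careful person would: the job done as asked, in the order asked, and still so for the second after the job is handed in, while the arm keeps its last pose, push and grip.
It also fails if it takes over 58 s, if anything falls off the work surface, if the arm or the gripper's body presses on something with over 40 N, if the wrist force passes 120 N, or if a joint passes its speed limit or range.

ROBOT

A 6-joint arm with a two-finger parallel gripper is mounted at the origin on a cart in front of the work surface, level with it; the furniture and walls round the work are solid. World frame = base frame: x ahead of the robot, y to its left, z up, the work surface at z = 0. Lengths are in m, angles in degrees, forces in N, time in s.
With the tool pointing down it reaches from about 0.375 to 0.9 m from the base axis. Payload 3.1 kg.
Tool frame: the origin (TCP) lies at the very end of the fingers, on their centre line; the grasp point (between the pads) lies 19 mm behind it; z points along the fingers, y is the line along which they close (so a half turn about z gives the same grasp; the last joint's range is limited). The gripper opens to 87 mm and grips with 3 to 60 N. Pads are 19 mm wide; open, the fingers measure 117 mm over their backs; the gripper's body (75 mm by 190 mm) begins 51 mm behind the grasp point.
Start: joints at [-74.57, 30.224, 82.088, -0, 67.689, -10.227], TCP at [0.271, -0.563, 0.223] pointing down, gripper open.
Joint ranges: [-176.69, 176.69], [-43.24, 126.21], [12.49, 139.97], [-82, 262], [0, 151.66], [-163.58, 163.58]. Speed limits (degrees/s): [159.86, 159.86, 180, 180, 180, 180].

INTERFACE

Orientations are given as a 3x3 rotation matrix whose columns are the frame's x, y, z axes.
In Python, from rig import bot, imaging gives the robot as it stands.
- The arm moves only by the tool drive_tool, never from a script. Its argument "deltas" is text: rows parted by semicolons, each of 5 numbers parted by spaces: the finger opening in mm, from 0 to 87, then the shift along the world's x, y, z in mm, then the turn about the world's z in rad. In form: jaw dx dy dz twist; .... A call has 1 to 12 rows; each row is the pose to reach, as a shift and turn from the pose commanded when the call began; what a row does not reach only later rows make up. A row lasts 1/10 s, in which the tool goes at most 50 mm and 8.59 degrees, less where a joint would pass 70% of its speed; a pose out of reach is approached as far as the arm can. A call with a gripper value outside its range is refused whole. The fingers move at their own pace and stop on an object; the grip force is fixed at half the most. Time passes only in rows, so rows that repeat a pose let the fingers close. It gives the time, the measured TCP pose, the force, the opening and the grip force at its end, in the units of the state.
- bot.read_state(): the state, without advancing time (a new reading comes with each control period).
- imaging.capture(name): name is "scene" or "top" or "wrist"; returns the picture (384x512x3 uint8, red, green, blue); there is no depth.
- imaging.camera_model(name): a dict with "fx", "fy", "cx", "cy" (pixels), "T" (4x4, takes a point from camera to world coordinates). Camera axes: x right, y down, z forward; pixel columns grow to the right and rows downward; lengths in m; the calibration is good to about 2 mm. The wrist camera is an equidistant fisheye: a pixel r from the principal point sees the ray r / f radians off the axis. A picture is of the moment at which its call begins: read the wrist's pose just before it. camera_model takes no time and is no camera call; for the wrist camera it gives the pose at the moment of the call.
- bot.hand_in(): hands the job in; it is judged then, once.
The state is a dict: "time_s": time; "joint_positions": joint angles; "qvel": joint speeds; "tau": joint torques, N m; "position": TCP position; "tcp_rot": TCP orientation; "force": force on the tool from outside, world axes, zero at the start; "moment": the same for the moment, N m; "opening": opening from 0.0 (shut) to 1.0 (fully open); "grasp_force": force on a finger pad.
Only numpy, scipy, OpenCV 4.12 (cv2) and the standard library are available. Lean on these libraries where they do the work, as an engineer would, in place of code of your own. Each camera call takes 0.05 s, during which the arm holds its last target. There are 200 camera calls.

## Working session

There is one attempt and no reset: what is moved stays moved. The work goes in short steps, Python scripts to look and compute and a tool call to move; the robot and the scene stay as the last step left them, time stands still between calls to the robot, and variables do not carry over. Pictures are saved under pics/ and viewed, at most 10 in all, crops included, and the job is handed in when it is done.

Besides the shell and the picture viewer there is one more tool, called by a JSON object that holds its "name" and its "arguments", one argument or row to a line. drive_tool: Moves the arm, as the interface text tells. Its arguments: {"type":"object","properties":{"deltas":{"type":"string"}},"required":["deltas"]}

```bash
mkdir -p pics; python3 - <<'E'
from rig import bot, imaging
import cv2,numpy as np
s=bot.read_state();print(s['time_s'],s['position'],np.round(s['tcp_rot'],3).tolist(),s['opening'])
a=imaging.capture('scene');b=imaging.capture('top')
for n,i in(('scene',a),('top',b)):
  cv2.imwrite(f'pics/{n}0.png',i[:,:,::-1]); m=imaging.camera_model(n);print(n,m['fx'],m['cx'],m['cy'],np.round(m['T'],3).tolist())
E
```

```text
0.0 [ 0.27044779 -0.56265503  0.22157008] [[0.901, 0.433, -0.001], [0.433, -0.901, 0.002], [0.0, -0.002, -1.0]] 0.9962631526270395
scene 358.82270307567757 254.23326459945136 190.8414642353888 [[0.568, -0.343, 0.749, -0.175], [-0.823, -0.219, 0.524, -0.496], [-0.016, -0.914, -0.407, 0.457], [0.0, 0.0, 0.0, 1.0]]
top 347.87921749335885 244.65275034307763 195.10030675282644 [[-0.007, -0.994, 0.106, 0.442], [-0.999, 0.01, 0.032, -0.014], [-0.033, -0.106, -0.994, 0.968], [0.0, 0.0, 0.0, 1.0]]
```

View pics/scene0.png

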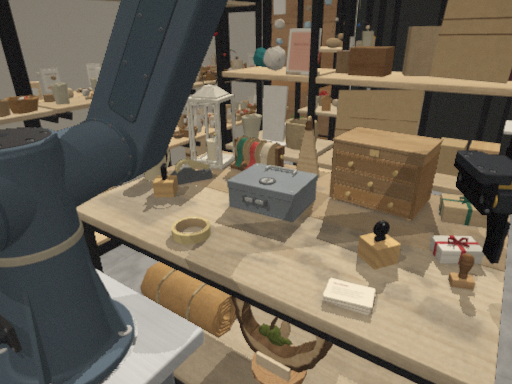

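View pics/top0.png

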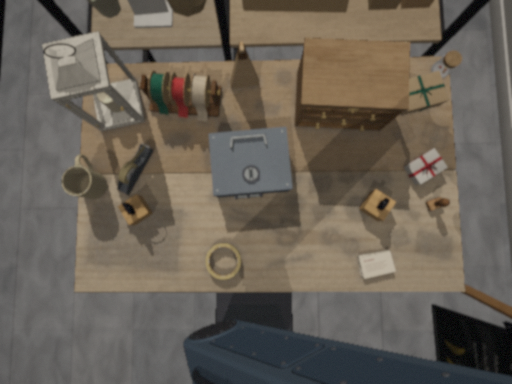

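The round-headed key (380,232 in scene; 382,204 in top) is in the right stand. The left stand (top 134,208) should hold the rectangular one, with a dark object close behind it at (135,168). The lock is at top (251,174). I'll zoom in.

```bash
python3 - <<'E'
import cv2,numpy as np
t=cv2.imread('pics/top0.png');s=cv2.imread('pics/scene0.png')
f=lambda i,x,y,w,h:cv2.resize(i[y:y+h,x:x+w],(400,300),interpolation=cv2.INTER_CUBIC)
cv2.imwrite('pics/z.png',np.vstack([np.hstack([f(t,105,180,60,45),f(t,205,125,92,69+6)]),np.hstack([f(t,350,180,60,45),f(s,130,150,80,60)])]))
E
```

```text
(no output)
```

View pics/z.png

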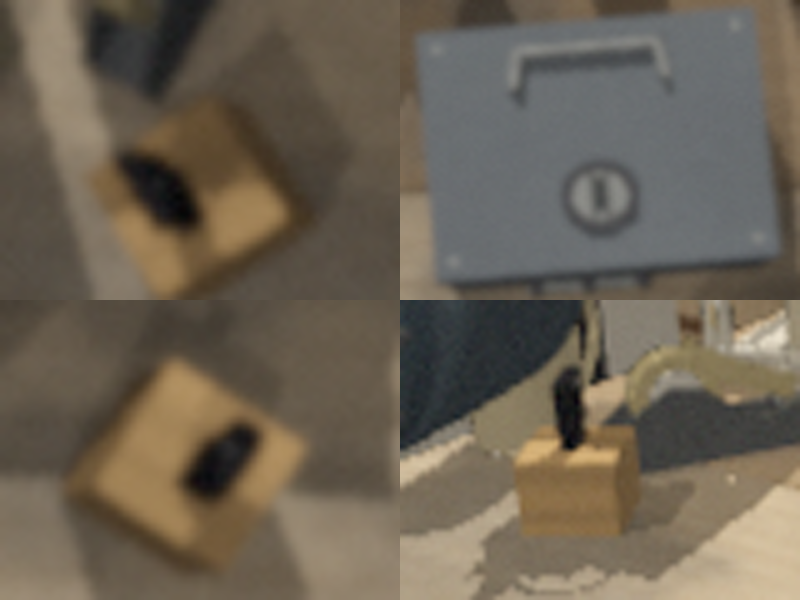

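The left crop shows a black plate seen edge-on, and the right crop a thicker, rounder blob, which fits. The lock is at about (251,171) in top. Next I'll measure with masks.

```bash
cat > h.py <<'E'
from rig import bot, imaging
import cv2,numpy as np
def ray(m,px,fish=False):
  T=np.array(m['T']);x=(px[0]-m['cx'])/m['fx'];y=(px[1]-m['cy'])/m['fy']
  if fish:
    r=np.hypot(x,y);k=np.sin(r)/max(r,1e-9);d=np.array([x*k,y*k,np.cos(r)])
  else: d=np.array([x,y,1.])
  return T[:3,3],T[:3,:3]@d
def onz(m,px,z,fish=False):
  o,d=ray(m,px,fish);return o+d*(z-o[2])/d[2]
def proj(m,P,fish=False):
  T=np.array(m['T']);p=T[:3,:3].T@(np.array(P)-T[:3,3])
  if fish:
    r=np.hypot(p[0],p[1]);k=np.arctan2(r,p[2])/max(r,1e-9);return m['cx']+m['fx']*k*p[0],m['cy']+m['fy']*k*p[1]
  return m['cx']+m['fx']*p[0]/p[2],m['cy']+m['fy']*p[1]/p[2]
E
python3 - <<'E'
from h import *
m=imaging.camera_model('top');t=cv2.imread('pics/top0.png');s=cv2.imread('pics/scene0.png');ms=imaging.camera_model('scene')
def blob(img,x,y,w,h,th):
  g=img[y:y+h,x:x+w].max(2);M=(g<th).astype(np.uint8);n,l,st,c=cv2.connectedComponentsWithStats(M)
  i=1+np.argmax(st[1:,4]);ys,xs=np.nonzero(l==i);p=np.c_[xs+x,ys+y].astype(np.float32);return p
for nm,b in(('left',(118,198,24,22)),('right',(372,190,24,28))):
  p=blob(t,*b,60);W=np.array([onz(m,q,.085)[:2] for q in p]);c=W.mean(0);r=cv2.minAreaRect((W*1000).astype(np.float32))
  u,sv,vt=np.linalg.svd(W-c);print(nm,len(p),p.mean(0),c,r,'axis',np.degrees(np.arctan2(vt[0,1],vt[0,0])))
hsv=cv2.cvtColor(t,cv2.COLOR_BGR2HSV)
for nm,(x,y,w,h) in(('L',(110,185,50,45)),('R',(350,180,60,45))):
  M=cv2.inRange(hsv[y:y+h,x:x+w],(8,95,120),(25,255,255));M=cv2.morphologyEx(M,cv2.MORPH_OPEN,np.ones((2,2)))
  ys,xs=np.nonzero(M);p=np.c_[xs+x,ys+y];W=np.array([onz(m,q,.048)[:2] for q in p]);print(nm,len(p),cv2.minAreaRect((W*1000).astype(np.float32)))
print('kw guess',onz(m,(205+600/400*23/100*0+ (600-400)/400*92,125+197/300*75),.084))
# box edges: lid corners from crop
for q in((417,35),(750,8),(780,255),(437,283)): print('corner',onz(m,(205+(q[0]-400)/400*92,125+q[1]/300*75),.08))
for q in((515,48),(660,40)): print('handle',onz(m,(205+(q[0]-400)/400*92,125+q[1]/300*75),.09))
# slot in top
g=cv2.cvtColor(t,cv2.COLOR_BGR2GRAY)[162:184,240:264];print(g)
pts=blob(s,155,165,20,28,60);print('scene left',len(pts),pts.min(0),pts.max(0))
E
```

```text
left 80 [128.8    207.9375] [0.50547797 0.31254668] ((506.2888488769531, 312.13592529296875), (38.5751953125, 17.299623489379883), 38.02761459350586) axis -133.5481817585687
right 61 [382.541   204.14754] [ 0.50919143 -0.3321872 ] ((509.5661315917969, -333.34942626953125), (13.86905574798584, 28.967586517333984), 43.81380081176758) axis 139.11545760933168
L 191 ((486.8514099121094, 312.8939208984375), (76.94624328613281, 44.3533935546875), 87.01751708984375)
R 396 ((509.3612976074219, -340.1890869140625), (63.826011657714844, 62.57402038574219), 54.85786056518555)
kw guess [ 0.5894363  -0.00231666  0.084     ]
corner [0.69905876 0.10728067 0.08      ]
corner [ 0.71387538 -0.09343218  0.08      ]
corner [ 0.55123338 -0.10793063  0.08      ]
corner [0.53527556 0.09471811 0.08      ]
handle [0.68659064 0.04733266 0.09      ]
handle [ 0.69050687 -0.03889622  0.09      ]
[[111 109 109 110 109 108 110 108 110 110 112 109 109 109 110 110 111 111
  110 111 110 112 110 110]
 [111 109 109 109 108 108 107 109 106 106 105 108 108 109 108 111 107 109
  109 110 111 111 109 110]
 [109 108 108 108 1
[... 1339 characters left out ...]
 100 105 116 124 122 109  90
   78  85 101 108 111 113]
 [110 109 101  90  82  91 107 121 124 115 111 115 112 110 113 105  92  79
   76  84 100 108 110 113]
 [111 110 105  94  83  79  89 102 110 109 112 115 109 102  97  88  79  74
   76  89 101 109 112 111]
 [111 111 108 102  87  80  80  87  91  94  98 100  94  88  84  79  76  79
   84  95 104 109 112 111]
 [110 112 108 106  99  89  83  78  78  80  82  84  80  80  80  79  83  89
   96 104 109 112 112 111]
 [111 110 112 110 106 102  93  82  77  75  76  76  75  76  79  84  94 101
  108 111 110 111 113 112]
 [109 110 111 111 110 109 102  95  85  80  78  78  80  81  86  94 103 109
  110 112 112 113 113 114]]
scene left 65 [161. 165.] [166. 179.]
```

Measured values:
- The box centre is about (0.625, 0.000), yaw about 4°, which puts the keyway at (0.590, -0.003).
- The key head is at about (0.505, 0.312), with its x axis at about 46°.
- The tool's y axis should end at about 136°, so that joint 6 can make the clockwise turn.

I'll travel in two calls.

{"name": "drive_tool", "arguments": {
  "deltas": "87 19 36 4 0.145; 87 38 72 8 0.29; 87 57 108 12 0.435; 87 76 144 16 0.58; 87 95 180 20 0.725; 87 114 216 24 0.87; 87 133 252 28 1.015; 87 152 288 32 1.16; 87 171 324 36 1.305; 87 190 360 40 1.45; 87 210 396 40 1.595; 87 229 433 40 1.74"
}}

```text
time_s: 1.3
position: [0.5001, -0.1288, 0.2625]
tcp_rot: [[-0.583, 0.812, -0.0], [0.812, 0.583, -0.0], [-0.0, -0.0, -1.0]]
force: [0.8, -0.4, 0.3]
opening: 0.999
grasp_force: 0.0
```

{"name": "drive_tool", "arguments": {
  "deltas": "87 0 36 0 0.145; 87 0 72 0 0.29; 87 0 108 0 0.435; 87 0 144 0 0.58; 87 0 180 0 0.725; 87 0 216 0 0.87; 87 0 252 0 1.015; 87 0 288 0 1.16; 87 0 324 0 1.305; 87 0 360 0 1.45; 87 0 400 0 1.595; 87 5 440 0 1.74"
}}

```text
time_s: 2.5
position: [0.5036, 0.311, 0.2621]
tcp_rot: [[-0.702, -0.712, -0.002], [-0.712, 0.702, -0.001], [0.002, 0.001, -1.0]]
force: [0.3, 0.0, 0.3]
opening: 1.001
grasp_force: 0.0
```

```bash
python3 - <<'E'
from h import *
s=bot.read_state();m=imaging.camera_model('wrist');i=imaging.capture('wrist')
cv2.imwrite('pics/w1.png',i[:,:,::-1]);np.save('w1.npy',m['T'])
print(s['time_s'],s['position'],np.round(s['tcp_rot'],3).tolist(),s['joint_positions']);print(m['fx'],m['cx'],m['cy'],np.round(m['T'],3).tolist(), proj(m,(.505,.312,.085),True))
E
```

```text
2.5 [0.50357741 0.31104495 0.26212139] [[-0.702, -0.712, -0.002], [-0.712, 0.702, -0.001], [0.002, 0.001, -1.0]] [ 2.08957994e+01  2.52525488e+01  8.42678644e+01 -4.57209401e-03
  7.05750180e+01 -1.14502419e+02]
297.3186396354542 250.9308294084381 195.20805240354167 [[-0.712, 0.672, 0.203, 0.447], [0.702, 0.681, 0.208, 0.253], [0.001, 0.291, -0.957, 0.423], [0.0, 0.0, 0.0, 1.0]] (np.float64(250.88513841667648), np.float64(178.53858104637615))
```

View pics/w1.png

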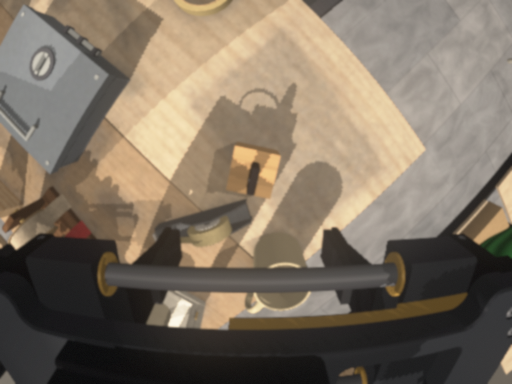

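The wrist view shows the plate-like key at (253,178) on the left stand, the dispenser at (205,225), the mug below, and the lock at (42,63). I'll measure the head and lock by rays.

```bash
python3 - <<'E'
from h import *
m=imaging.camera_model('wrist');m['T']=np.load('w1.npy');i=cv2.imread('pics/w1.png')
g=i[150:204,238:268].max(2);print(g[::2,::1][:, :])
M=(g<60).astype(np.uint8);n,l,st,c=cv2.connectedComponentsWithStats(M);print(st)
k=1+np.argmax(st[1:,4]);ys,xs=np.nonzero(l==k);p=np.c_[xs+238,ys+150].astype(np.float32);print(cv2.minAreaRect(p))
hs=cv2.cvtColor(i,cv2.COLOR_BGR2HSV)
M=cv2.inRange(hs[135:205,215:290],(8,100,150),(25,255,255));n,l,st,c=cv2.connectedComponentsWithStats(M);print(st)
# predicted head corners projection for guess
def corners(x,y,yaw):
  c,s=np.cos(yaw),np.sin(yaw)
  return [np.round(proj(m,(x+c*a-s*b,y+s*a+c*b,z),True),1).tolist() for z in(.094,.058) for a in(-.017,.017) for b in(-.005,.005)]
print(corners(.505,.312,np.radians(46)))
# lock
print('lock',proj(m,(.590,-.003,.084),True)); cv2.imwrite('pics/z2.png',np.hstack([cv2.resize(i[140:210,220:290],(400,400),interpolation=cv2.INTER_CUBIC),cv2.resize(i[35:95,12:72],(400,400),interpolation=cv2.INTER_CUBIC)]))
E
```

```text
[[241 241 241 241 241 241 241 241 240 240 239 239 239 237 234 231 228 220
  195 165 148 142 137 134 131 128 126 125 124 125]
 [241 241 241 241 241 241 241 241 241 240 241 240 240 240 240 240 240 236
  222 197 179 174 173 170 168 166 163 158 152 146]
 [239 239 239 239 240 240 240 241 241 241 241 240 241 241 240 239 238 233
  224 203 183 175 174 174 173 174 174 174 174 175]
 [238 238 237 238 238 238 238 238 238 239 239 239 239 239 239 235 222 199
  183 176 175 175 174 174 174 172 173 172 172 173]
 [236 237 237 237 237 238 237 237 238 238 238 238 238 238 237 231 212 185
  174 173 174 174 174 175 175 175 175 175 177 184]
 [234 235 235 236 236 236 236 235 236 236 237 236 236 234 226 206 182 170
  168 169 170 171 172 173 172 172 173 176 190 217]
 [221 222 228 234 237 236 233 230 228 228 227 226 221 200 159 120 104 105
  112 125 142 159 168 171 172 172 175 183 204 226]
 [179 181 188 196 201 208 215 214 214 218 219 211 185 140  93  69  63  65
   64  70  90 122 150 163 168 174 193 217 230 235]
 [153 152 150 148 150 157 162 168 185 208 218 206 167 112  74  64  63  64
   64  65  78 107 139 159 
[... 1825 characters left out ...]
128 133 139 146 157 165
  171 173 175 178 180 183 185 187 188 190 193 193]
 [143 141 140 138 135 130 124 120 122 132 142 145 146 148 149 152 153 155
  155 156 157 158 159 158 158 160 167 185 199 205]
 [120 114 106  99  94  87  84  90 109 129 140 144 145 146 147 150 151 154
  155 158 158 159 157 156 156 157 172 199 218 223]
 [ 78  77  76  75  76  76  79  90 110 130 139 143 146 146 148 148 150 153
  156 157 159 159 160 161 170 190 212 224 225 224]]
[[   0    0   30   54 1620]]Traceback (most recent call last):
  File "<stdin>", line 5, in <module>
    return _wrapfunc(a, 'argmax', axis=axis, out=out, **kwds)
    return bound(*args, **kwds)
ValueError: attempt to get argmax of an empty sequence
```

```bash
python3 - <<'E'
from h import *
m=imaging.camera_model('wrist');m['T']=np.load('w1.npy');i=cv2.imread('pics/w1.png')
g=i[:,:,:].max(2)
M=np.zeros_like(g);M[150:204,238:268]=(g[150:204,238:268]<112);M=M.astype(np.uint8)
n,l,st,c=cv2.connectedComponentsWithStats(M);print(st)
k=1+np.argmax([s[4] if s[1]<175 else 0 for s in st[1:]]);ys,xs=np.nonzero(l==k)
for r in range(160,198,3):
  q=xs[ys==r];
  if len(q):print(r,q.min()-.5,q.max()+.5,np.round(onz(m,(q.mean(),r),.094,True)[:2],4))
def corners(x,y,yaw):
  c,s=np.cos(yaw),np.sin(yaw)
  return [np.round(proj(m,(x+c*a-s*b,y+s*a+c*b,z),True),1).tolist() for z in(.094,.058) for a in(-.017,.017) for b in(-.005,.005)]
for yaw in (40,46,52): print(yaw,corners(.505,.312,np.radians(yaw)))
print('lock',proj(m,(.590,-.003,.084),True)); cv2.imwrite('pics/z2.png',np.hstack([cv2.resize(i[140:210,220:290],(400,400),interpolation=cv2.INTER_CUBIC),cv2.resize(i[35:95,12:72],(400,400),interpolation=cv2.INTER_CUBIC)]))
E
```

```text
[[     0      0    512    384 196284]
 [   247    162     13     34    287]
 [   238    199      9      5     37]]
163 252.5 258.5 [0.4871 0.3012]
166 251.5 259.5 [0.4895 0.3037]
169 249.5 259.5 [0.4928 0.3054]
172 248.5 258.5 [0.496  0.3071]
175 247.5 257.5 [0.4993 0.3088]
178 247.5 257.5 [0.5017 0.3113]
181 247.5 256.5 [0.5046 0.3134]
184 246.5 255.5 [0.5079 0.3151]
187 246.5 255.5 [0.5104 0.3176]
190 246.5 254.5 [0.5133 0.3198]
193 246.5 253.5 [0.5163 0.322 ]
40 [[247.9, 165.5], [256.7, 166.3], [245.2, 194.2], [253.8, 195.0], [248.2, 159.9], [256.1, 160.6], [245.7, 186.1], [253.5, 186.8]]
46 [[246.3, 165.9], [255.2, 165.8], [246.7, 194.7], [255.4, 194.6], [246.7, 160.2], [254.7, 160.1], [247.1, 186.5], [254.9, 186.4]]
52 [[244.8, 166.4], [253.6, 165.4], [248.3, 195.0], [256.9, 194.1], [245.3, 160.7], [253.3, 159.8], [248.5, 186.8], [256.3, 186.0]]
lock (np.float64(40.46728084485227), np.float64(62.75604344340252))
```

View pics/z2.png

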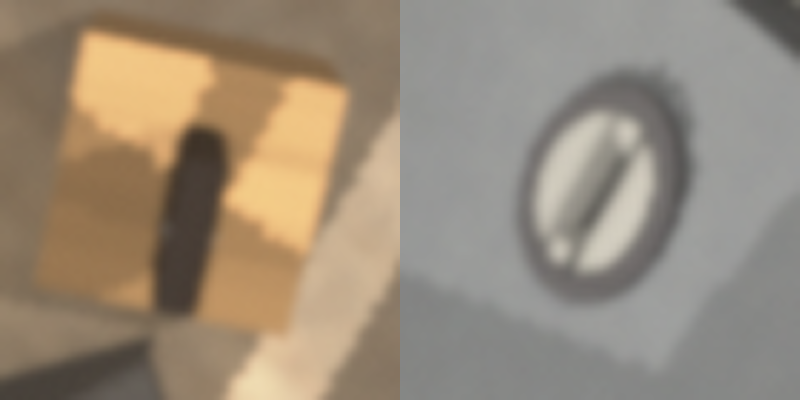

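The crops show a rectangular plate seen from above, tilted about 10° in the image, and the lock plug with its slot. I'll compute the stand's yaw and centre, and recheck the lock from this view.

```bash
python3 - <<'E'
from h import *
m=imaging.camera_model('wrist');m['T']=np.load('w1.npy')
P=np.array([onz(m,(220+a/5.714,140+b/5.714),.048,True)[:2] for a,b in((82,28),(347,92),(287,333),(35,285))])
print('stand',P.mean(0));[print(np.linalg.norm(P[(k+1)%4]-P[k]),np.degrees(np.arctan2(*(P[(k+1)%4]-P[k])[::-1]))) for k in range(4)]
def corners(x,y,yaw,hs=(.094,.058)):
  c,s=np.cos(yaw),np.sin(yaw)
  return [np.round(proj(m,(x+c*a-s*b,y+s*a+c*b,z),True),1).tolist() for z in hs for a in(-.017,.017) for b in(-.005,.005)]
for yaw in (34,37): print(yaw,corners(.505,.312,np.radians(yaw)))
for a,b in((595,195),(555,245),(615,150)): print('lock',onz(m,(12+(a-400)/400*60,35+b/400*60),.084,True))
E
```

```text
stand [0.50392636 0.31465332]
0.0609048957293586 121.78561955104813
0.05798108263119078 32.901377855450605
0.05938237985122003 -55.8561417127453
0.060473906502528166 -145.6536798156235
34 [[249.5, 165.2], [258.2, 167.0], [243.7, 193.6], [252.2, 195.2], [249.6, 159.7], [257.5, 161.2], [244.4, 185.5], [252.1, 187.0]]
37 [[248.7, 165.3], [257.5, 166.6], [244.5, 193.9], [253.0, 195.1], [248.9, 159.7], [256.8, 160.9], [245.0, 185.8], [252.8, 186.9]]
lock [ 5.90603735e-01 -2.35908623e-04  8.40000000e-02]
lock [ 0.60464857 -0.00220644  0.084     ]
lock [ 0.58082034 -0.00246099  0.084     ]
```

The key is at (0.504, 0.3135), yaw about 35°, and the stand's centre agrees with it. I'll descend, twisting -0.18 rad, and grip.

{"name": "drive_tool", "arguments": {
  "deltas": "50 0 2 -10 -0.1; 45 0 2 -40 -0.18; 45 0 2 -75 -0.18; 45 0 2 -110 -0.18; 45 0 2 -140 -0.18; 45 0 2 -165 -0.18; 45 0 2 -180 -0.18; 45 0 2 -190 -0.18; 45 0 2 -200 -0.18; 45 0 2 -200 -0.18"
}}

```text
time_s: 3.55
position: [0.504, 0.3113, 0.0615]
tcp_rot: [[-0.822, -0.57, -0.002], [-0.57, 0.822, -0.001], [0.002, 0.0, -1.0]]
force: [0.1, 0.1, -0.8]
opening: 0.517
grasp_force: 0.0
```

{"name": "drive_tool", "arguments": {
  "deltas": "0 0 0 0 0; 0 0 0 0 0; 0 0 0 0 0; 0 0 0 0 0; 0 0 0 0 0; 0 0 0 0 0"
}}

```text
time_s: 4.15
position: [0.5038, 0.3132, 0.0629]
tcp_rot: [[-0.823, -0.568, -0.001], [-0.568, 0.823, 0.003], [-0.001, 0.003, -1.0]]
force: [-2.4, 3.8, 2.0]
opening: 0.115
grasp_force: 30.0
```

{"name": "drive_tool", "arguments": {
  "deltas": "0 0 2 10 0; 0 0 2 22 0; 0 0 2 36 0; 0 0 2 50 0; 0 0 2 70 0; 0 0 2 95 0; 0 0 2 120 0; 0 0 2 120 0"
}}

```text
time_s: 4.95
position: [0.5076, 0.3145, 0.1875]
tcp_rot: [[-0.822, -0.57, 0.009], [-0.57, 0.822, 0.003], [-0.01, -0.003, -1.0]]
force: [0.4, 0.4, -1.0]
opening: 0.11
grasp_force: 30.0
```

```bash
python3 - <<'E'
from h import *
m=imaging.camera_model('scene');i=imaging.capture('scene');w=imaging.capture('wrist')
s=bot.read_state();u,v=map(int,proj(m,s['position']));print(u,v,s['position'])
a=cv2.resize(i[max(0,v-60):v+60,u-60:u+60],(400,400),interpolation=cv2.INTER_CUBIC)
cv2.imwrite('pics/l.png',np.hstack([a[:,:,::-1],cv2.resize(w[150:384,140:374],(400,400))[:,:,::-1]]))
E
```

```text
159 135 [0.50505362 0.313531   0.18372321]
```

View pics/l.png

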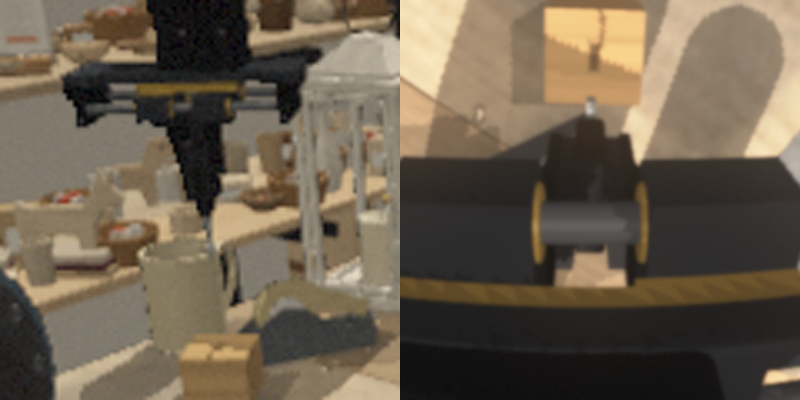

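The key hangs in the gripper and the slot in the stand is empty. I'll move over the keyway.

{"name": "drive_tool", "arguments": {
  "deltas": "0 5 -15 0 -0.05; 0 12 -45 0 -0.1; 0 22 -85 0 -0.16; 0 33 -125 0 -0.22; 0 44 -165 0 -0.28; 0 55 -205 0 -0.34; 0 66 -245 0 -0.4; 0 75 -280 0 -0.46; 0 82 -303 0 -0.51; 0 85 -315 0 -0.527; 0 85 -315 0 -0.527; 0 85 -315 0 -0.527"
}}

```text
time_s: 6.25
position: [0.5886, -0.0009, 0.1818]
tcp_rot: [[-0.997, -0.079, -0.002], [-0.079, 0.997, 0.001], [0.002, 0.001, -1.0]]
force: [-0.2, 0.1, 0.3]
opening: 0.113
grasp_force: 30.0
```

```bash
python3 - <<'E'
from h import *
m=imaging.camera_model('wrist');s=bot.read_state();w=imaging.capture('wrist');t=imaging.capture('top')
T=np.array(m['T']);np.save('w2.npy',T);cv2.imwrite('pics/w2.png',w[:,:,::-1]);cv2.imwrite('pics/t2.png',t[:,:,::-1])
print(s['time_s'],s['position'],np.round(s['tcp_rot'],3).tolist(),s['force'],np.round(T,3).tolist())
R=s['tcp_rot'];tip=s['position']+R[:,2]*.053
print('tip',tip,proj(m,tip,True),'kw',proj(m,(.59,-.0015,.084),True),'pcol',proj(m,s['position']+R[:,2]*.015,True))
u,v=map(int,proj(m,(.59,-.0015,.1),True))
cv2.imwrite('pics/z3.png',cv2.resize(w[v-45:v+45,u-60:u+60][:,:,::-1],(800,600),interpolation=cv2.INTER_CUBIC));print(u-60,v-45)
E
```

```text
6.25 [ 0.58864299 -0.0008882   0.18178501] [[-0.997, -0.079, -0.002], [-0.079, 0.997, 0.001], [0.002, 0.001, -1.0]] [-0.19547743  0.12785919  0.29358636] [[-0.079, 0.954, 0.289, 0.509], [0.997, 0.075, 0.024, -0.008], [0.001, 0.29, -0.957, 0.343], [0.0, 0.0, 0.0, 1.0]]
tip [ 0.58852548 -0.00083983  0.12878516] (np.float64(251.8047079358214), np.float64(214.02093900880197)) kw (np.float64(250.74812741338314), np.float64(198.31584707081439)) pcol (np.float64(251.98577713074522), np.float64(234.55850986414123))
190 158
```

View pics/z3.png

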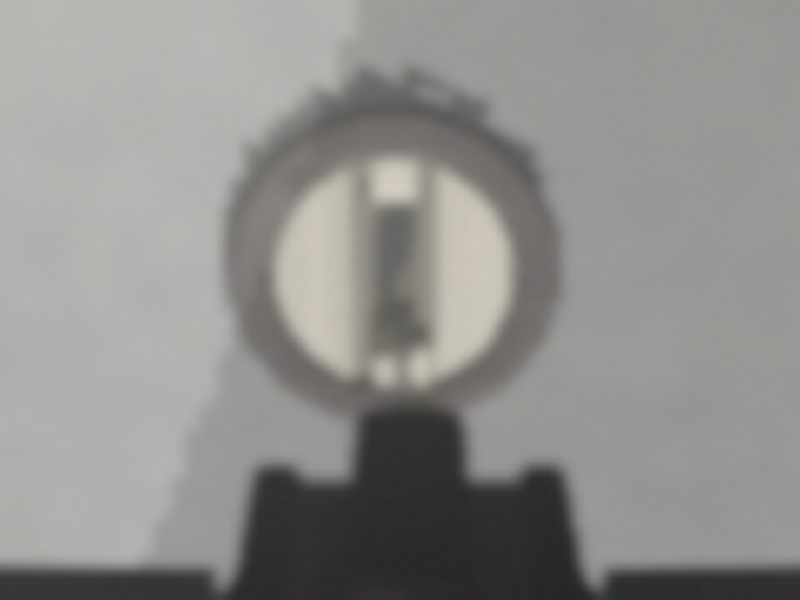

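In the crop the plug centre is at (396,272), giving a keyway of about (0.5906, -0.0027). The slot lines up with the key's yaw. I'll shift +2, -1.8 mm and enter the mouth.

{"name": "drive_tool", "arguments": {
  "deltas": "0 2 -1.8 0 0; 0 2 -1.8 -15 0; 0 2 -1.8 -28 0; 0 2 -1.8 -38 0; 0 2 -1.8 -43 0; 0 2 -1.8 -48 0; 0 2 -1.8 -53 0; 0 2 -1.8 -57 0; 0 2 -1.8 -57 0"
}}

```text
time_s: 7.25
position: [0.5909, -0.0031, 0.1249]
tcp_rot: [[-0.997, -0.079, -0.002], [-0.079, 0.997, 0.0], [0.002, 0.0, -1.0]]
force: [-1.7, -1.0, -1.1]
opening: 0.112
grasp_force: 30.0
```

Entered cleanly. Now down to the pins.

{"name": "drive_tool", "arguments": {
  "deltas": "0 0 0 -3 0; 0 0 0 -6 0; 0 0 0 -8 0; 0 0 0 -9 0; 0 0 0 -9 0"
}}

```text
time_s: 7.75
position: [0.5911, -0.003, 0.1172]
tcp_rot: [[-0.997, -0.079, -0.001], [-0.079, 0.997, 0.0], [0.001, 0.0, -1.0]]
force: [-4.9, -1.0, 4.6]
opening: 0.114
grasp_force: 30.0
```

{"name": "drive_tool", "arguments": {
  "deltas": "0 0 0 -1 0.04; 0 0 0 -1 0.08; 0 0 0 -1 0.12; 0 0 0 -1 0.16; 0 0 0 -1 0.2; 0 0 0 -1 0.22; 0 0 0 -1 0.22"
}}

```text
time_s: 8.45
position: [0.5914, -0.0034, 0.1172]
tcp_rot: [[-0.955, -0.295, -0.0], [-0.295, 0.955, -0.001], [0.0, -0.001, -1.0]]
force: [-4.9, -0.7, 9.9]
opening: 0.113
grasp_force: 30.0
```

{"name": "drive_tool", "arguments": {
  "deltas": "0 0 0 0 0.02; 0 0 0 0 0.04; 0 0 0 0 0.06; 0 0 0 0 0.06"
}}

```text
time_s: 8.85
position: [0.5915, -0.0034, 0.1172]
tcp_rot: [[-0.936, -0.352, 0.0], [-0.352, 0.936, -0.001], [0.0, -0.001, -1.0]]
force: [-4.9, -0.2, 9.9]
opening: 0.113
grasp_force: 30.0
```

{"name": "drive_tool", "arguments": {
  "deltas": "0 0 0 0 0.02; 0 0 0 0 0.04; 0 0 0 0 0.06; 0 0 0 0 0.06"
}}

```text
time_s: 9.25
position: [0.5915, -0.0034, 0.1173]
tcp_rot: [[-0.913, -0.407, 0.0], [-0.407, 0.913, -0.001], [0.0, -0.001, -1.0]]
force: [-5.2, 0.4, 10.9]
opening: 0.111
grasp_force: 30.0
```

{"name": "drive_tool", "arguments": {
  "deltas": "0 0 0 0 0.02; 0 0 0 0 0.04; 0 0 0 0 0.06; 0 0 0 0 0.06"
}}

```text
time_s: 9.65
position: [0.5915, -0.0034, 0.1173]
tcp_rot: [[-0.887, -0.461, 0.0], [-0.461, 0.887, -0.001], [-0.0, -0.001, -1.0]]
force: [-5.1, -0.6, 10.3]
opening: 0.11
grasp_force: 30.0
```

No drop to the left (up to about 0.40 rad). I'll try right, easing x by -1 mm to relieve the side force.

{"name": "drive_tool", "arguments": {
  "deltas": "0 -1 0 0.3 -0.1; 0 -1 0 0.3 -0.2; 0 -1 0 0.3 -0.3; 0 -1 0 0.3 -0.4; 0 -1 0 0.3 -0.46; 0 -1 0 0.3 -0.52; 0 -1 0 0.3 -0.56; 0 -1 0 0.3 -0.6; 0 -1 0 0.3 -0.6"
}}

```text
time_s: 10.55
position: [0.5909, -0.0029, 0.1162]
tcp_rot: [[-0.993, 0.121, 0.001], [0.121, 0.993, 0.0], [-0.001, 0.0, -1.0]]
force: [-2.9, 0.4, 1.3]
opening: 0.113
grasp_force: 30.0
```

{"name": "drive_tool", "arguments": {
  "deltas": "0 0 0 0 -0.02; 0 0 0 0 -0.04; 0 0 0 0 -0.05; 0 0 0 0 -0.05"
}}

```text
time_s: 10.95
position: [0.5908, -0.0029, 0.1158]
tcp_rot: [[-0.985, 0.17, 0.0], [0.17, 0.985, 0.0], [-0.0, 0.0, -1.0]]
force: [-1.6, 0.6, 1.4]
opening: 0.11
grasp_force: 30.0
```

{"name": "drive_tool", "arguments": {
  "deltas": "0 0 0 0 -0.02; 0 0 0 0 -0.04; 0 0 0 0 -0.05; 0 0 0 0 -0.05"
}}

```text
time_s: 11.35
position: [0.5908, -0.003, 0.1158]
tcp_rot: [[-0.976, 0.219, 0.0], [0.219, 0.976, 0.0], [-0.0, 0.0, -1.0]]
force: [-0.9, 2.4, 1.2]
opening: 0.109
grasp_force: 30.0
```

{"name": "drive_tool", "arguments": {
  "deltas": "0 0 0 0 -0.02; 0 0 0 0 -0.04; 0 0 0 0 -0.05; 0 0 0 0 -0.05"
}}

```text
time_s: 11.75
position: [0.5907, -0.0031, 0.1159]
tcp_rot: [[-0.963, 0.268, 0.0], [0.268, 0.963, 0.0], [-0.0, 0.0, -1.0]]
force: [-0.7, 2.7, 1.7]
opening: 0.109
grasp_force: 30.0
```

It dropped on the right, near -0.2 rad. I'll go back to about -0.24 and press down.

{"name": "drive_tool", "arguments": {
  "deltas": "0 0 0 0 0.05; 0 0 0 0 0.1; 0 0 0 -1 0.11; 0 0 0 -2 0.11; 0 0 0 -3 0.11; 0 0 0 -4 0.11; 0 0 0 -4 0.11"
}}

```text
time_s: 12.45
position: [0.5907, -0.0033, 0.1116]
tcp_rot: [[-0.987, 0.16, 0.0], [0.16, 0.987, -0.0], [-0.0, -0.0, -1.0]]
force: [-0.2, 1.2, -0.2]
opening: 0.113
grasp_force: 30.0
```

{"name": "drive_tool", "arguments": {
  "deltas": "0 0 0 -2 0; 0 0 0 -4 0; 0 0 0 -6 0; 0 0 0 -8 0; 0 0 0 -10 0; 0 0 0 -12 0; 0 0 0 -13 0; 0 0 0 -14 0; 0 0 0 -15 0; 0 0 0 -16 0; 0 0 0 -16 0"
}}

```text
time_s: 13.55
position: [0.5907, -0.0031, 0.0978]
tcp_rot: [[-0.987, 0.16, 0.001], [0.16, 0.987, -0.0], [-0.001, -0.0, -1.0]]
force: [-4.6, 1.0, 11.3]
opening: 0.111
grasp_force: 30.0
```

Fully home (travel of 19.5 mm below the pins, with the collar resting). Now the clockwise turn.

{"name": "drive_tool", "arguments": {
  "deltas": "0 0 0 0.5 -0.08; 0 0 0 0.5 -0.16; 0 0 0 0.5 -0.24; 0 0 0 0.5 -0.32; 0 0 0 0.5 -0.4; 0 0 0 0.5 -0.48; 0 0 0 0.5 -0.56; 0 0 0 0.5 -0.64; 0 0 0 0.5 -0.72; 0 0 0 0.5 -0.8; 0 0 0 0.5 -0.8"
}}

```text
time_s: 14.65
position: [0.5909, -0.0025, 0.0979]
tcp_rot: [[-0.572, 0.82, 0.001], [0.82, 0.572, 0.001], [-0.0, 0.001, -1.0]]
force: [-3.3, 2.4, 8.8]
opening: 0.113
grasp_force: 30.0
```

{"name": "drive_tool", "arguments": {
  "deltas": "0 0 0 0 -0.08; 0 0 0 0 -0.16; 0 0 0 0 -0.24; 0 0 0 0 -0.32; 0 0 0 0 -0.4; 0 0 0 0 -0.48; 0 0 0 0 -0.54; 0 0 0 0 -0.6; 0 0 0 0 -0.64; 0 0 0 0 -0.66; 0 0 0 0 -0.66"
}}

```text
time_s: 15.75
position: [0.5912, -0.0025, 0.0981]
tcp_rot: [[0.05, 0.999, 0.002], [0.999, -0.05, 0.001], [0.001, 0.002, -1.0]]
force: [-1.9, 2.2, 9.8]
opening: 0.117
grasp_force: 30.0
```

```bash
python3 - <<'E'
from h import *
s=bot.read_state();m=imaging.camera_model('wrist');w=imaging.capture('wrist')
t=imaging.capture('top')
R=s['tcp_rot'];print(s['position'],s['force'],s['moment'],'key yaw',np.degrees(np.arctan2(-R[1,0],-R[0,0])),s['joint_positions'])
u,v=map(int,proj(m,(.5907,-.003,.084),True));print(u,v)
a=cv2.resize(w[v-60:v+40,u-50:u+50],(400,400),interpolation=cv2.INTER_CUBIC);b=cv2.resize(t[120:215,203:303],(400,400),interpolation=cv2.INTER_CUBIC)
cv2.imwrite('pics/f.png',np.hstack([a,b])[:,:,::-1])
E
```

```text
[ 0.59122721 -0.00251579  0.09808203] [-1.93954053  2.22358615  9.79217825] [0.44000247 0.43616252 0.08812259] key yaw -92.87651219918794 [-1.10949441e+01  3.70660380e+01  9.31012507e+01  7.47933959e-02
  4.97339610e+01 -8.26668535e+00]
249 234
```

View pics/f.png

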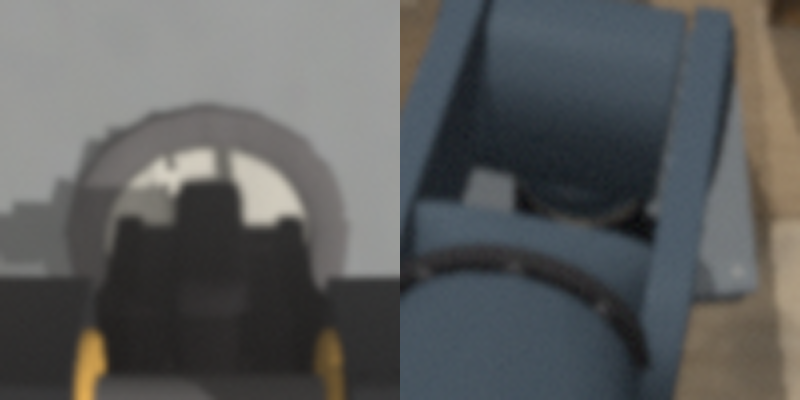

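The key is at 1.70 rad clockwise and the moment of 0.088 N m matches the spring near the end of travel. The picture shows the slot turned with the key. I'll go a bit further, to the stop.

{"name": "drive_tool", "arguments": {
  "deltas": "0 0 0 0 -0.02; 0 0 0 0 -0.04; 0 0 0 0 -0.06; 0 0 0 0 -0.06; 0 0 0 0 -0.06"
}}

```text
time_s: 16.35
position: [0.5913, -0.0025, 0.0981]
tcp_rot: [[0.11, 0.994, 0.002], [0.994, -0.11, 0.001], [0.001, 0.002, -1.0]]
force: [-2.4, 1.4, 9.4]
opening: 0.111
grasp_force: 30.0
```

```bash
python3 - <<'E'
from h import *
s=bot.read_state();R=s['tcp_rot'];print(s['force'],s['moment'],np.degrees(np.arctan2(-R[1,0],-R[0,0])),s['opening'],s['position'])
E
```

```text
[-2.41320368  1.37929452  9.4316628 ] [0.4959837  0.4659861  0.08324334] -96.29152135666708 0.11135043867111034 [ 0.59125695 -0.00250975  0.09808332]
```

{"name": "drive_tool", "arguments": {
  "deltas": "0 0 0 0 -0.02; 0 0 0 0 -0.04; 0 0 0 0 -0.05; 0 0 0 0 -0.05; 0 0 0 0 -0.05"
}}

```text
time_s: 16.85
position: [0.5912, -0.0025, 0.0981]
tcp_rot: [[0.159, 0.987, 0.002], [0.987, -0.159, 0.0], [0.001, 0.002, -1.0]]
force: [-2.7, 2.6, 9.1]
opening: 0.117
grasp_force: 30.0
```

```bash
python3 - <<'E'
from h import *
s=bot.read_state();R=s['tcp_rot'];print(s['force'],s['moment'],np.degrees(np.arctan2(-R[1,0],-R[0,0])),s['opening'],s['position'])
m=imaging.camera_model('wrist');w=imaging.capture('wrist')
u,v=map(int,proj(m,(.5907,-.003,.084),True));print(u,v)
a=cv2.resize(w[v-45:v+15,u-40:u+40],(800,600),interpolation=cv2.INTER_CUBIC)
cv2.imwrite('pics/f2.png',a[:,:,::-1])
E
```

```text
[-2.70794611  2.60114528  9.12932911] [0.45646175 0.50535523 0.19404985] -99.12112539747362 0.11723446463161512 [ 0.59123976 -0.00248939  0.0981121 ]
249 234
```

View pics/f2.png

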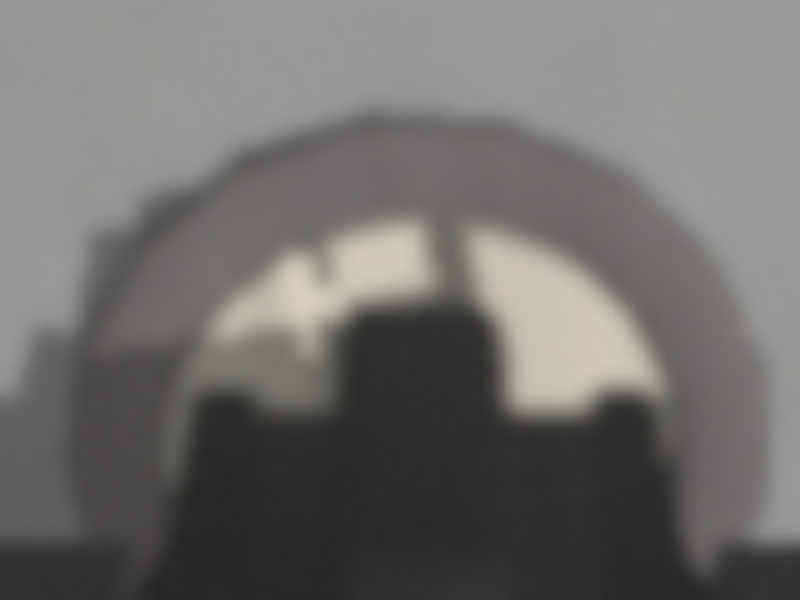

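The moment jumped to 0.19 N m, so the plug is at its end stop. The picture shows the collar on the plug, which is turned a quarter turn. I'm handing in.

```bash
python3 -c "
from rig import bot
print(bot.hand_in())"
```

```text
the job is handed in; nothing more can be done
None
```

I pushed the rectangular-headed key fully home and turned it clockwise to the plug's end stop, past a quarter turn; I handed in at about 17 s still gripping it turned, with the round-headed key never touched (no verdict was returned).

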